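Isolate the air: slide the valve box cover aside and push the red handle shut

ROBOT

A 6-joint arm with a two-finger parallel gripper is mounted at the origin on the work surface. World frame = base frame: x ahead of the robot, y to its left, z up, the work surface at z = 0. Lengths are in m, angles in rad, forces in N, time in s.
With the tool pointing down it reaches from about 0.4 to 0.925 m from the base axis. Payload 3.4 kg.
Tool frame: the origin (TCP) lies at the very end of the fingers, on their centre line; the grasp point (between the pads) lies ctrl.grip_depth behind it (ctrl.grip_depth is the distance from the TCP to the grasp point, in m); x points along the fingers, y is the direction in which the jaws open and shut, and the axes are right-handed (so a half turn about x gives the same grasp; the last joint's range is limited). The gripper opens to 85 mm and grips with 20 to 120 N. Pads are 22 mm wide; open, the fingers measure 114 mm over their backs; the gripper's body (76 mm by 85 mm) begins 54 mm behind the grasp point. The pads swing forward as they close: fully open they stand 13 mm farther back than shut.
Start: joints at [-1.208, 0.307, 1.506, -0, 1.328, -0.073], TCP at [0.243, -0.521, 0.231] pointing down, gripper open.
Joint ranges: [-3.12, 3.12], [-1.05, 2.28], [0.14, 2.33], [-1.42, 4.57], [0.1, 2.73], [-2.68, 2.68]. Speed limits (rad/s): [2.57, 2.57, 3.14, 3.14, 3.14, 3.14].

INTERFACE

Orientations are given as a unit quaternion [w, x, y, z].
In Python, from bench import ctrl gives the robot as it stands. The module is installed in compiled form; this text tells all that it offers. Calls block until the motion is done:
- ctrl.move_ptp(position, orientation): joint-space move of the TCP to a pose.
- ctrl.move_straight(position, rot=None, v=0.15): straight line of the TCP; rot=None keeps the orientation; v is the mean speed in m/s.
- ctrl.move_joints(angles): joint-space move.
- ctrl.set_gripper(opening, strength=None): opening from 0.0 (shut) to 1.0 (fully open); strength is the grip in N (None keeps the last); returns when the fingers have stopped.
- ctrl.sleep(seconds).
- ctrl.inverse_kinematics(position, orientation): joint angles nearest the present ones, or None.
- ctrl.state(): the state.
- ctrl.grab_frame(name): name is "scene" or "top" or "wrist"; returns a dict with "color" (400x640x3 uint8, blue, green, red), "range_z" (400x640 float32, m along the optical axis (not along the pixel's ray), 0 where there is no reading), "camera_matrix" (3x3 intrinsics, pixels), "D" ([k1, k2, p1, p2, k3] as OpenCV has them; the pictures are not rectified), "camera_from_world" (4x4, takes a point from world to camera coordinates). Camera axes: x right, y up, looking along -z (the intrinsics and any distortion apply to the point x, -y, -z); pixel columns grow to the right and rows downward; lengths in m; the calibration is good to about 2 mm. A picture is of the moment at which its call begins.
A pose or a line that the arm cannot do raises ctrl.Unreachable and nothing moves.
- ctrl.sign_off(): hands the job in, once; it reports no verdict.
The state is a dict: "clock": time; "qpos": joint angles; "qd": joint speeds; "joint_efforts": joint torques, N m; "tcp_pos": TCP position; "tcp_rot": TCP orientation; "force": force on the tool from outside, world axes, zero at the start; "wrist_torque": the same for the moment, N m; "width": opening from 0.0 (shut) to 1.0 (fully open).
Only numpy, scipy, OpenCV 4.12 (cv2) and the standard library are available. Lean on these libraries where they do the work, as an engineer would, in place of code of your own. Each camera call takes 0.05 s, during which the arm holds its last target. There are 200 camera calls.

TASK

Push the yellow cover of the white valve box along its guides, all the way over the closed half of the box, so that the valves underneath are revealed; slide it only, never lift it off. Then push the red handle with the white band clockwise until it is fully shut, square across its pipe. Leave the blue handle as it is and the screwdriver, suction head and cup where they stand.

Things in the scene. Friction and masses are not known exactly. Their poses are not given: they have to be found in the camera images.
- box: White open-topped box fixed to the bench, 200 (x) x 420 (y) x 87 mm high. Origin under its centre; z up; blue hoses at its rear (+x); yaw within 0.3 rad of 0. One half is an open compartment (bay), the other a closed deck; either may be the +y half. The cover lies on a ledge 79 mm above the bench between aluminium rims (top 87 mm) that guide it along y and stop it at both ends.
- bay: The valve compartment, open on top, 150 (x) x 190 (y) mm inside, under the cover at the start; side walls up to 79 mm, rims to 87 mm, floor at 6 mm. Origin on the bench under its middle, axes as the box's.
- deck: The grey closed half of the box, 149 x 194 mm, top at 77 mm. Origin on the bench under its middle, 196 mm along the box's +y or -y from bay. The cover ends right over it.
- cover: Loose yellow metal plate, 177 (x) x 196 (y) x 6 mm, 0.25-0.5 kg, not latched, 1.5 mm side play. Origin: middle of its underside, axes as the box's. Across its middle stands a black rib to push: 100 mm long (x), 10 mm thick (y), top 109 mm above the bench (plate top 85 mm). Starts over bay; a few newtons slide it along y until a rim stops it about 3 mm past deck's middle.
- red_handle (a joint): Angle (rad) of the red handle about its vertical axis: 0 = open, pointing along the box's -x, along its pipe; grows clockwise seen from above; 1.571 = shut, at its stop, pointing along the box's +y. Starts at 0 to 0.25, stays where left, turns with about 3 N near its end.
- red_axis (a point): On the red handle's turning axis, at its top, 66 mm above the bench. The handle is a straight bar 12 mm wide, reaching 55 mm from the axis, 44 to 66 mm above the bench, white band near its end; hub radius 11 mm. Below: brass valve and steel pipe (top at 40 mm). The axis is 25 mm to +x of bay's middle and either 45 mm to -y or 30 mm to +y of it.
- red_tip (a point): Middle of the outer end of the red handle, on its top, 66 mm above the bench, 55 mm from its axis.
- blue_handle (a joint): Angle (rad) of the other, plain blue handle: same make, same directions. To be left alone.
- blue_axis (a point): Point on the turning axis of the blue handle, on its top; same sizes as the red one. It takes the other of the two places, 75 mm away along y.
- blue_tip (a point): Middle of the outer end of the blue handle, on its top.
- screwdriver: Black-handled screwdriver lying on the bench beside the -y end of the box, about 200 mm long, along its own x. Bystander.
- suction_head: Steel suction head, 40 mm across, 66 mm tall, standing on the bench beside the +y end of the box. Origin under its centre. Bystander.
- cup: White cup, 70 mm across, 70 mm tall, standing on the bench beside or behind the +y end of the box. Origin under its centre. Bystander.

How it is judged:
On the way, in this order (a step that is already met when the one before it is completed fails the run):
1. the cover is slid aside, over the closed half (horizontal distance between cover and deck below 0.02 m and z of cover in the frame of box below 0.085 m), for 0.2 s.
2. the red handle is pushed shut (value of joint red_handle above 1.45 rad), for 0.2 s.
At the end, for the whole second after the job is handed in: The cover lies at rest on its ledge within 20 mm of the middle of the closed half; the red handle is turned to at least 1.45 rad (fully shut is 1.571); the blue handle's tip is within 12 mm and the bystanders within 30 mm of where they began (all of step 1 and linear speed of cover below 0.01 m/s and value of joint red_handle above 1.45 rad and distance of blue_tip from where it was at the start of the episode below 0.012 m and distance of each of screwdriver, suction_head, cup from where it was at the start of the episode below 0.03 m); the robot touches nothing.
It fails at once if the cover is lifted out of its guides or tipped (its middle 12 mm up, or 0.15 rad) (z of cover in the frame of box above 0.091 m or angle between cover's own z axis and vertical above 0.15 rad).
It fails at once if the blue handle is turned (tip moved over 12 mm) (distance of blue_tip from where it was at the start of the episode above 0.012 m).
It fails at once if a bystander is moved over 30 mm or lifted (distance of any of screwdriver, suction_head, cup from where it was at the start of the episode above 0.03 m).
It also fails if it takes over 54 s, if anything falls off the work surface, if the arm or the gripper's body presses on something with over 40 N, if the wrist force passes 120 N, or if a joint passes its speed limit or range.

## Working session

There is one attempt and no reset: what is moved stays moved. The work goes in short steps, each a Python script; the robot and the scene stay as the last script left them, time stands still between calls to the robot, and variables do not carry over. Pictures are saved under pics/ and viewed, about 8 in all and at most 12, crops included, and the job is handed in when it is done.

```bash
mkdir -p pics; cat > h.py <<'E'
import numpy as np, cv2
from bench import ctrl
def grab(n, save=None):
    f=ctrl.grab_frame(n)
    if save: cv2.imwrite('pics/'+save+'.png',f['color'])
    return f
def ray(f,uv):
    uv=np.asarray(uv,float).reshape(-1,1,2)
    p=cv2.undistortPoints(uv,np.array(f['camera_matrix']),np.array(f['D'])).reshape(-1,2)
    d=np.c_[p[:,0],-p[:,1],-np.ones(len(p))]
    T=np.linalg.inv(np.array(f['camera_from_world']))
    return T[:3,3], d@T[:3,:3].T, T
def onplane(f,uv,z):
    o,d,_=ray(f,uv); return o+d*((z-o[2])/d[:,2])[:,None]
def cloud(f,mask):
    v,u=np.nonzero(mask&(f['range_z']>0)); r=f['range_z'][v,u]
    o,d,_=ray(f,np.c_[u,v]); return o+d*r[:,None], np.c_[u,v]
E
python3 - <<'E'
from h import *
a=grab('scene');b=grab('top')
cv2.imwrite('pics/s0.png',a['color']);cv2.imwrite('pics/t0.png',b['color'])
for f in(a,b): print(ray(f,[[320,200]])[:2], f['camera_matrix'],f['D'])
s=ctrl.state();print(s['clock'],s['tcp_rot'],s['force'],ctrl.grip_depth)
for n,f in(('s',a),('t',b)):
    h=cv2.cvtColor(f['color'],cv2.COLOR_BGR2HSV)
    m=cv2.inRange(h,(20,100,80),(35,255,255))
    k,l,st,c=cv2.connectedComponentsWithStats(m)
    i=1+st[1:,4].argmax();m=(l==i)
    P,_=cloud(f,m);print(n,st[i],len(P),np.median(P,0),P.min(0),P.max(0))
    uv=np.argwhere(m)[:,::-1]
    Q=onplane(f,uv,.085)
    r=cv2.minAreaRect(Q[:,:2].astype(np.float32)*1000);print(r)
E
```

```text
(array([1.43060781, 0.29295967, 0.9723996 ]), array([[-0.70036527, -0.20714394, -0.68317795]])) [[441.71550065   0.         320.65876985]
 [  0.         441.71550065 205.41006443]
 [  0.           0.           1.        ]] [-0.09583438  0.          0.          0.          0.        ]
(array([0.35305858, 0.02983277, 1.11446362]), array([[ 0.21901707,  0.03473271, -0.97536294]])) [[486.04615298   0.         330.03291756]
 [  0.         486.04615298 204.39071398]
 [  0.           0.           1.        ]] [-0.02736019  0.          0.          0.          0.        ]
0.1 [-0.15224773 -0.69028424 -0.15350787  0.69048072] [-0.45584091  0.80348855 -0.05406458] 0.0187
s [ 325  198   80   57 3171] 3159 [0.58250681 0.17839081 0.08527901] [0.47888672 0.07086213 0.07494056] [0.66877286 0.27698496 0.11226944]
((574.152099609375, 174.0782470703125), (178.843505859375, 197.72547912597656), 3.6775496006011963)
t [ 224  162   92   81 6979] 6948 [0.57378871 0.17244155 0.08469647] [0.48315895 0.07283599 0.07275313] [0.67025405 0.28135431 0.10905956]
((576.408203125, 176.10476684570312), (178.0777130126953, 197.26824951171875), 3.838268280029297)
```

View pics/t0.png

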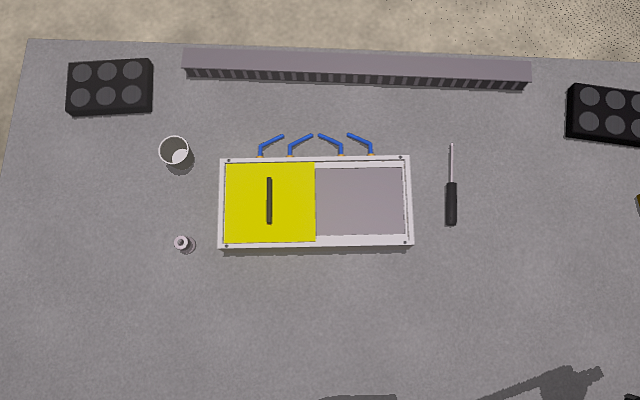

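View pics/s0.png

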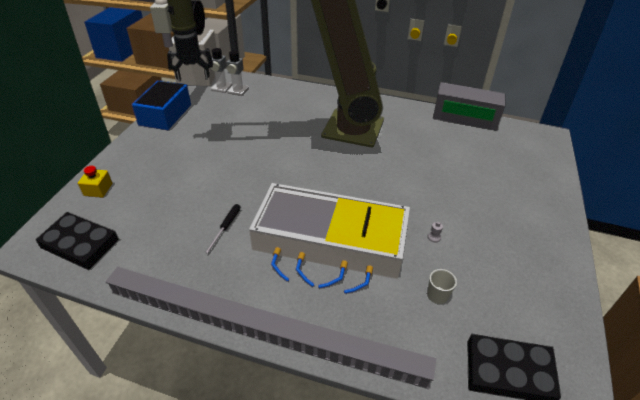

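The top view shows the yellow cover at about (269,202), on the +y half, with its rib at (269,200). The grey deck is to its right at (361,201), which is −y. The suction head is at (182,243), the cup at (175,152) and the screwdriver at (451,185). The scene view agrees. The cover measures 178 x 197 mm in both views, with a yaw of about 3.75° and its centre near (0.575, 0.175). Next I push the rib.

```bash
cat >> h.py <<'E'
from scipy.spatial.transform import Rotation as R
YAW=np.radians(3.75); C=np.array([.5753,.1751])   # cover start = bay middle
ex=np.array([np.cos(YAW),np.sin(YAW)]); ey=np.array([-ex[1],ex[0]])
def W(x,y,z,o=None): return np.r_[(C if o is None else o)+x*ex+y*ey,z]   # bay frame -> world
def down(a):   # jaw axis at bay-frame angle a, tool pointing down
    j=np.cos(a)*ex+np.sin(a)*ey; X=np.array([0,0,-1.]);Y=np.r_[j,0]
    q=R.from_matrix(np.c_[X,Y,np.cross(X,Y)]).as_quat(); return np.r_[q[3],q[:3]]
E
python3 - <<'E'
from h import *
f=grab('top'); g=f['color'][165:240,240:300].max(2)<80
m=np.argwhere(g)[:,::-1]+[240,165]
r=cv2.minAreaRect((onplane(f,m,.109)[:,:2]*1000).astype(np.float32)); print('rib',r, len(m))
assert np.linalg.norm(np.array(r[0])/1000-C)<.010
for a in(0,np.pi): print(a,ctrl.inverse_kinematics(W(0,.04,.2),down(a)),ctrl.inverse_kinematics(W(0,-.19,.093),down(a)))
q=min((down(a) for a in(0,np.pi)),key=lambda q:abs(ctrl.inverse_kinematics(W(0,.04,.2),q)[5]))
ctrl.set_gripper(0)
ctrl.move_ptp(W(0,.04,.22),q); ctrl.move_straight(W(0,.04,.093),v=.15)
for y in (.012,-.05,-.11,-.16,-.175,-.180):
    ctrl.move_straight(W(0,y,.093),v=.08); s=ctrl.state(); print(y,s['clock'],s['tcp_pos'].round(4) if hasattr(s['tcp_pos'],'round') else s['tcp_pos'],np.round(s['force'],1))
ctrl.move_straight(W(0,-.165,.093),v=.1);ctrl.move_straight(W(0,-.165,.16),v=.15)
E
```

```text
rib ((574.5418701171875, 173.81735229492188), (100.28211975097656, 8.58154582977295), 4.180386066436768) 182
0 [ 2.90124476e-01  3.81399004e-01  1.47201581e+00 -4.44089210e-16
  1.28817784e+00  2.24674629e-01] [-9.64968166e-02  4.57286947e-01  1.65425223e+00 -4.44089210e-16
  1.03005348e+00 -1.61946664e-01]
3.141592653589793 None NoneTraceback (most recent call last):
  File "<stdin>", line 7, in <module>
  File "<stdin>", line 7, in <lambda>
TypeError: 'NoneType' object is not subscriptable
```

```bash
python3 - <<'E'
from h import *
q=down(0)
ctrl.set_gripper(0)
ctrl.move_ptp(W(0,.04,.22),q); ctrl.move_straight(W(0,.04,.093),v=.15)
for y in (.012,-.05,-.11,-.16,-.175,-.180):
    ctrl.move_straight(W(0,y,.093),v=.08); s=ctrl.state(); print(y,s['clock'],np.round(s['tcp_pos'],4),np.round(s['force'],1))
ctrl.move_straight(W(0,-.165,.093),v=.1);ctrl.move_straight(W(0,-.165,.2),v=.2)
ctrl.move_ptp(W(-.12,-.10,.28),q)
f=grab('top','t1');
h=cv2.cvtColor(f['color'],cv2.COLOR_BGR2HSV); m=cv2.inRange(h,(20,100,80),(35,255,255))
k,l,st,c=cv2.connectedComponentsWithStats(m); m=l==1+st[1:,4].argmax()
print(cv2.minAreaRect((onplane(f,np.argwhere(m)[:,::-1],.085)[:,:2]*1000).astype(np.float32)),W(0,-.196,0))
w=grab('wrist','w1'); s=grab('scene')
crop=cv2.resize(f['color'][140:260,205:425],None,fx=3,fy=3); c2=cv2.resize(s['color'][170:290,230:430],None,fx=3,fy=3)
cv2.imwrite('pics/t1c.png',crop);print(ctrl.state()['clock'])
E
```

```text
0.012 5.2583 [0.5746 0.1862 0.0933] [-0.6 -0.3 -0.3]
-0.05 6.1833 [0.5786 0.1249 0.093 ] [-0.5  0.2  0.5]
-0.11 7.0833 [0.5825 0.065  0.093 ] [ 0.4  0.1 -0.6]
-0.16 7.8583 [0.5857 0.0148 0.093 ] [0.5 0.8 0.3]
-0.175 8.2 [ 5.868e-01 -2.000e-04  9.300e-02] [-0.4  0.1 -0. ]
-0.18 8.45 [ 0.5871 -0.0048  0.093 ] [-0.2  0.9  0.8]
((592.30322265625, -70.41737365722656), (178.0794219970703, 99.63268280029297), 3.722935438156128) [ 0.58811901 -0.02048035  0.        ]
10.2583
```

View pics/t1c.png

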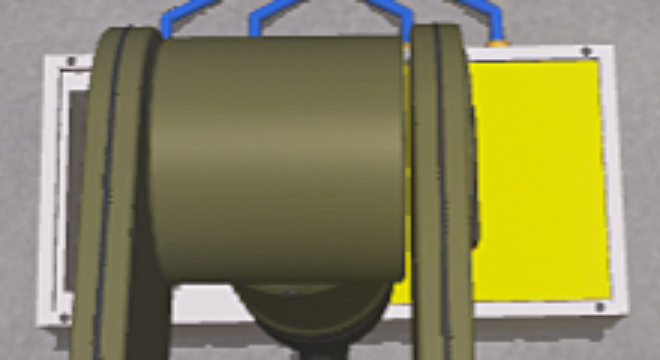

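View pics/w1.png

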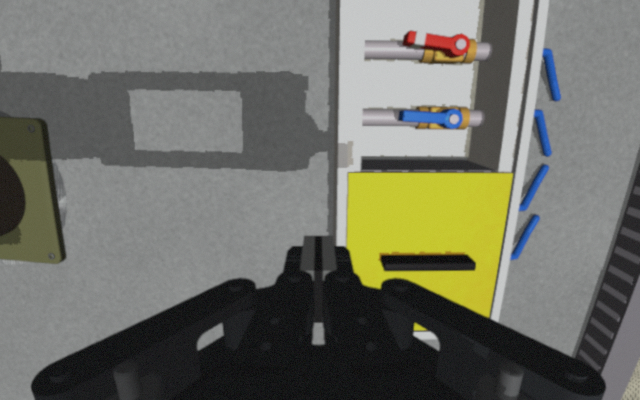

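The wrist view shows the bay open. Red is at +y, with its axis at (460,43) and tip at (410,38). Blue has its axis at (453,118) and tip at (403,117), so there is free space between them. The enlarged top view has the cover at the deck end; its centre from the end edge is about (0.589, −0.022), which is within 2 mm of the deck middle.

```bash
cat >> h.py <<'E'
def handles(f):
    h=cv2.cvtColor(f['color'],cv2.COLOR_BGR2HSV); out={}
    for n,ms in (('red',[((0,130,60),(8,255,255)),((172,130,60),(180,255,255))]),('blue',[((100,130,60),(125,255,255))])):
        m=sum(cv2.inRange(h,*x) for x in ms)>0
        P=onplane(f,np.argwhere(m)[:,::-1],.066)[:,:2]-C; P=np.c_[P@ex,P@ey]
        P=P[(abs(P[:,0])<.07)&(abs(P[:,1])<.093)]*1000
        out[n]=len(P) and (len(P),P.min(0).round(1),P.max(0).round(1),np.round(cv2.minAreaRect(P.astype(np.float32))[0],1),np.round(cv2.minAreaRect(P.astype(np.float32))[1:],1) if 0 else cv2.minAreaRect(P.astype(np.float32))[1:])
    return out
E
python3 - <<'E'
from h import *
f=grab('wrist')
for k,v in handles(f).items(): print(k,v)
E
```

```text
red (752, array([-30.8,  18.2]), array([36.6, 41.5]), array([ 2.8, 29.6]), ((21.768964767456055, 67.51887512207031), 87.83757781982422))
blue (668, array([-30.9, -53.8]), array([ 35.8, -34.9]), array([  2.5, -44.6]), ((66.58668518066406, 18.905467987060547), 0.5546609163284302))
```

The handles match the given geometry: red axis at (25, 30), blue axis at (25, −45), and x from −31 to 36 mm. Now I sweep the red handle.

```bash
python3 - <<'E'
from h import *
q=down(0); A=np.array([.025,.030])
def pt(t,gap=0):
    d=.006+.013*np.sin(t)+.011*np.cos(t)+gap
    p=A+.042*np.array([-np.cos(t),np.sin(t)])-d*np.array([np.sin(t),np.cos(t)]); return W(p[0],p[1],.052)
s=pt(0,.010)
ctrl.move_ptp(np.r_[s[:2],.15],q); ctrl.move_straight(s,v=.12)
def rep(l): 
    z=ctrl.state(); F=np.array(z['force']); print(l,round(z['clock'],2),np.round(z['tcp_pos'],4),'F',round(F[:2]@ex,1),round(F[:2]@ey,1),round(F[2],1)); return F
rep('in')
for t in np.arange(0.0,1.5,.15):
    ctrl.move_straight(pt(t),v=.06)
    F=rep(round(t,2))
    if np.linalg.norm(F)>25: break
else:
    for g in np.arange(0.002,-.006,-.001):
        ctrl.move_straight(pt(np.pi/2,g),v=.03); F=rep(f'g{g:.3f}')
        if F[:2]@ex<-9: break
f=grab('wrist','w2');print(ctrl.state()['clock'])
E
```

```text
in 12.07 [0.5589 0.177  0.0529] F 1.3 0.3 1.2
0.0 12.39 [0.5578 0.1877 0.0525] F -0.7 -0.1 0.3
0.15 12.64 [0.5545 0.1918 0.052 ] F 0.3 0.0 -0.4
0.3 12.89 [0.5527 0.1968 0.052 ] F 0.6 -0.3 -0.1
0.45 13.14 [0.5511 0.2028 0.052 ] F -0.9 0.2 -1.1
0.6 13.4 [0.5505 0.2094 0.0519] F -0.4 -1.2 -0.3
0.75 13.66 [0.5511 0.2159 0.0519] F -0.3 -0.7 0.4
0.9 13.93 [0.553  0.2228 0.0519] F 0.1 -1.1 -0.2
1.05 14.2 [0.5562 0.2296 0.0519] F -0.8 -0.1 -0.4
1.2 14.47 [0.5609 0.2361 0.052 ] F -0.6 -0.7 -0.4
1.35 14.76 [0.5668 0.2417 0.052 ] F -0.4 -0.2 0.2
g0.002 15.26 [0.5752 0.2477 0.0521] F -0.2 -1.2 0.4
g0.001 15.51 [0.5756 0.2477 0.0521] F -1.6 1.2 -0.9
g0.000 15.76 [0.5764 0.2477 0.052 ] F -2.6 0.8 0.3
g-0.001 16.01 [0.5771 0.2477 0.052 ] F -4.0 3.1 0.8
g-0.002 16.26 [0.5772 0.2477 0.052 ] F -6.0 3.9 2.9
g-0.003 16.51 [0.5773 0.2476 0.0519] F -7.5 3.8 4.2
g-0.004 16.76 [0.5774 0.2477 0.0519] F -9.8 4.2 5.4
16.8083
```

The TCP stalled while the force rose, so the handle is at its stop. I retract and check.

```bash
python3 - <<'E'
from h import *
p=np.array(ctrl.state()['tcp_pos']); p1=p-.02*np.r_[ex,0]
ctrl.move_straight(p1,v=.08); ctrl.move_straight(np.r_[p1[:2],.2],v=.15)
ctrl.move_ptp(W(-.12,-.10,.28),down(0)); w=grab('wrist','w3')
for k,v in handles(w).items(): print(k,v)
j=list(ctrl.state()['qpos']); j[0]-=1.0; ctrl.move_joints(j)
ctrl.sleep(.3); f=grab('top')
h=cv2.cvtColor(f['color'],cv2.COLOR_BGR2HSV); m=cv2.inRange(h,(20,100,80),(35,255,255))
k,l,st,c=cv2.connectedComponentsWithStats(m); m=l==1+st[1:,4].argmax()
print(cv2.minAreaRect((onplane(f,np.argwhere(m)[:,::-1],.085)[:,:2]*1000).astype(np.float32)),W(0,-.196,0))
t=cv2.resize(f['color'][100:290,130:490],(720,380)); ww=cv2.resize(w['color'][0:200,300:560],(260,200))
o=np.zeros((590,720,3),np.uint8);o[:380]=t;o[385:585,:260]=ww;cv2.imwrite('pics/end.png',o)
s=ctrl.state();print(s['clock'],s['force'])
E
```

```text
red (769, array([10.3, 18.8]), array([36.5, 65.9]), array([22. , 42.3]), ((26.13210678100586, 46.70792007446289), 5.623220443725586))
blue (653, array([-31.2, -53.6]), array([ 35.6, -35.6]), array([  2.2, -44.8]), ((66.7541732788086, 17.964712142944336), 0.5705251097679138))
((589.1220703125, -21.840797424316406), (178.07615661621094, 197.10997009277344), 3.761859893798828) [ 0.58811901 -0.02048035  0.        ]
21.3 [ 0.01223805 -0.3583635  -0.27266367]
```

View pics/end.png

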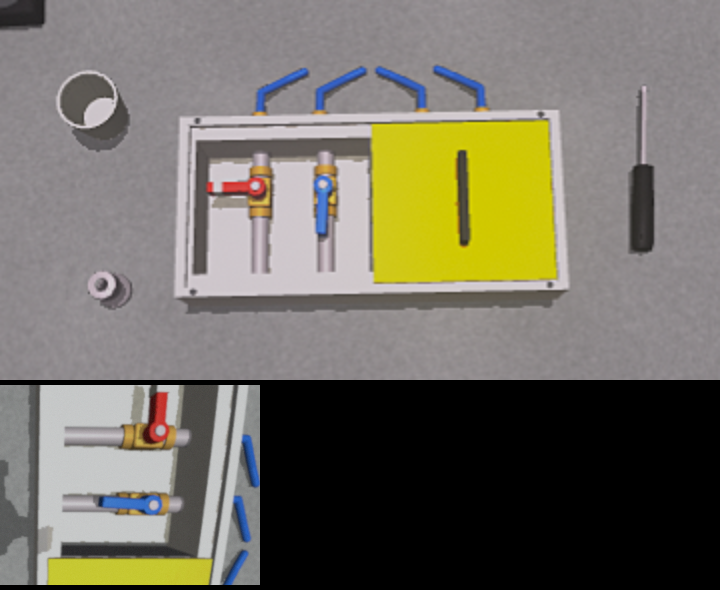

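The red handle points square to its pipe: in the enlarged view its axis is at (256,186) and its tip at (208,188). Blue still points along −x, the cover fills the deck half, and the bystanders stand as before. I take one numeric check of the angle and the bystanders, then hand in.

```bash
python3 - <<'E'
from h import *
f=grab('top'); h=cv2.cvtColor(f['color'],cv2.COLOR_BGR2HSV)
m=(cv2.inRange(h,(0,120,60),(8,255,255))+cv2.inRange(h,(172,120,60),(180,255,255)))>0
P=onplane(f,np.argwhere(m)[:,::-1],.066)[:,:2]-C; P=np.c_[P@ex,P@ey]*1000
P=P[(abs(P[:,0])<70)&(abs(P[:,1])<95)]
end=P[P[:,1]>62].mean(0); v=end-[25,30]; ang=np.arctan2(v[1],-v[0]); print(len(P),P.min(0),P.max(0),end,'angle',ang)
d=cv2.absdiff(f['color'],cv2.imread('pics/t0.png')).max(2)>60
print({k:int(d[b[0]:b[1],b[2]:b[3]].sum()) for k,b in dict(cup=(130,180,150,200),suction=(228,258,168,200),driver=(138,230,438,464)).items()})
if ang>1.5: ctrl.sign_off(); print('signed',ctrl.state()['clock'])
E
```

```text
131 [11.1648352  19.97522585] [34.2334617  84.67020632] [25.88131297 73.42546929] angle 1.5910883814812053
{'cup': 0, 'suction': 0, 'driver': 0}
the job is handed in; nothing more can be done
the job is handed in; nothing more can be done
```

The cover now lies over the closed half of the box and the red handle is fully shut. I handed the job in at about 21 s of the 54 s allowed; no verdict was reported.

I pushed the cover's rib about 196 mm along −y with the closed fingers. Then I swept the red handle clockwise until the arm stalled against its stop at about 10 N.

Last checks before handing in:
- **Cover:** its centre is about 1.7 mm from my estimate of the deck middle. It measures 178 x 197 mm seen at its resting height, so it lies flat.
- **Red handle:** measured at 1.59 rad, which agrees with the 1.571 stop within measuring error.
- **Blue handle:** its outline is unchanged to within about 1 mm.
- **Bystanders:** no pixel changes around the cup, suction head or screwdriver.
- **Arm:** clear of everything, with no contact force.

No final check failed. One planned pose turned out unreachable in an early script, but it stopped before anything moved.

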